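# Set the travel stop screw of a board test jig to a gauge blade

## Task

Set the travel stop of the test jig: slide the thin gauge blade flat along the steel rail under the stop screw, then turn the screw's black wing knob clockwise, checking the blade by its handle as you go, until the blade just drags (a pull of about 5 or 6 N should move it: neither loose nor jammed). Leave the blade lying in the gap under the screw for the inspector, let go of everything, never screw down hard on the blade, and leave the other things on the bench where they are.

Things in the scene. Friction and masses are not known exactly. Their poses are not given: they have to be found in the camera images.
- blade: Thin gauge, 0.22 kg, on the bench left or right of the jig: a steel blade 16 mm wide, 4.0 mm thick, on a dark block handle 54 mm long (x), 14 mm wide (y), 28 mm high (grip it across y). Origin: centre of the handle's underside; x points along the blade to its tip, z up. It counts as under the screw while the foot stands over the stretch 50 to 115 mm from the origin.
- blade_tip (a point): The tip of the thin blade, at its underside, 120 mm along x from the blade's origin; the bare blade runs flat along the underside from the handle's end (27 mm) to here. Loose on the rail it slides with a pull of 1 to 2 N. Drawn slowly by its handle's front face it takes about 5 N when the screw presses with 2 N, 7 N at 5.5 N, 9.5 N at 8.7 N; held level in a grip usually 1 to 2 N less.
- stop_screw: Upright steel stop screw, 10 mm thick. Origin: on the axis where its flat round foot would end if new; worn, it ends up to 0.75 mm above or below, which no pose shows; z up. Clockwise from above (yaw falling) screws it down, 4 mm a turn; it stays where left. At first the foot clears a laid-in blade by 0.4 to 2.3 mm (0.6 to 3.6 rad). From first touch it presses about 10 N more per rad.
- knob_grip (a point): Centre of the black wing knob on top of the stop screw, 44.5 mm above the foot (113 mm above the bench at the start): an upright bar 44 mm long (x), 12 mm thick (y), 24 mm high; grip it across y. It turns with about 0.05 N m and rises and sinks with the screw. Below it the lock nut's top is about 20 mm under this point; free all round at this height.
- jig: Test jig, fixed; place and yaw vary. Origin: on the bench under the screw's axis; x points to its rear, z up. Cream deck, top 55 mm high, x -155 to +190, y -90 to +90 mm. From x +30 mm back a floating plate covers it, 77 to 87 mm high; a tongue of the plate, 40 mm wide, reaches forward to x -19 mm and carries the screw; it flexes under load. The deck before that is free.
- rail_front (a point): Middle of the front end of the steel rail's top, 150 mm in front (jig -x) of the screw's axis. The rail lies on the deck, 34 mm wide, runs straight back under the screw to 45 mm behind it; its flat top is 63 mm above the bench. The blade lies flat on it with the tip to the rear and the handle at the front.
- thick_gauge: Another gauge, not wanted: steel, 30 mm wide and 12 mm thick, with a 22 mm high dark handle; on the other side of the jig from the thin blade. Origin: underside of its handle. Leave it alone.
- board: Green circuit board 110 x 130 x 4 mm lying on the floating plate at the rear of the jig. Leave it alone.
- driver: Screwdriver, 190 mm, on the right of the bench. Leave it alone.
- probe_jar: Small jar with a lid, 52 mm in diameter, 60 mm high, at the left rear. Leave it alone.
- spare_plate: Small cream and blue fixture plate pair 120 x 100 x 36 mm, at the right rear. Leave it alone.
- parts_tray: Grey two-pocket tray 100 x 140 x 35 mm on the left of the bench. Leave it alone.
There are look-alikes about, which are no part of the job. Leave any blue look-alike of the blade alone.

How it is judged:
On the way, in this order (a step that is already met when the one before it is completed fails the run):
1. the blade lies loose and flat on the rail under the screw's foot, let go of (x of stop_screw in the frame of blade between 0.05 and 0.115 m and y of stop_screw in the frame of blade between -0.008 and 0.008 m and z of stop_screw in the frame of blade between 0.0025 and 0.009 m and angle between blade's own z axis and vertical below 0.06 rad and contact force between stop_screw and blade below 0.5 N and contact force between the fingers and blade below 0.2 N), for 0.2 s.
2. the screw has been turned down until its foot bears on the blade (x of stop_screw in the frame of blade between 0.05 and 0.115 m and y of stop_screw in the frame of blade between -0.008 and 0.008 m and contact force between stop_screw and blade above 1 N), for 0.2 s.
At the end, for the whole second after the job is handed in: The blade lies flat (within 0.06 rad) and still on the rail with the screw's foot over it (50 to 115 mm from the blade's origin, within 8 mm of its middle), and the screw presses on it with 1 to 8 N, so that it just drags (all of step 2 and z of stop_screw in the frame of blade between 0.0025 and 0.0065 m and angle between blade's own z axis and vertical below 0.06 rad and contact force between stop_screw and blade below 8 N and linear speed of blade below 0.01 m/s); the robot touches nothing.
It fails at once if the screw jams the blade with more than 20 N (contact force between stop_screw and blade above 20 N).
It fails at once if the thick gauge or the circuit board is moved more than 20 mm (distance of any of thick_gauge, board from where it was at the start of the episode above 0.02 m).
It fails at once if the screwdriver, jar, spare plate or tray is moved more than 30 mm (distance of any of driver, probe_jar, spare_plate, parts_tray from where it was at the start of the episode above 0.03 m).
It also fails if it takes over 72 s, if anything falls off the work surface, if the arm or the gripper's body presses on something with over 40 N, if the wrist force passes 120 N, or if a joint passes its speed limit or range.

## Robot

A 6-joint arm with a two-finger parallel gripper is mounted at the origin on the work surface. World frame = base frame: x ahead of the robot, y to its left, z up, the work surface at z = 0. Lengths are in m, angles in rad, forces in N, time in s.
With the tool pointing down it reaches from about 0.275 to 1 m from the base axis. Payload 8.4 kg.
Tool frame: the origin (TCP) lies midway between the tips of the shut fingers; the grasp point (between the pads) lies 19 mm behind it (pinch_z is the distance from the TCP to the grasp point, in m); z points along the fingers, y is the line along which they close (so a half turn about z gives the same grasp; the last joint's range is limited). The gripper opens to 85 mm and grips with 20 to 120 N. Pads are 22 mm wide; open, the fingers measure 114 mm over their backs; the gripper's body (76 mm by 85 mm) begins 54 mm behind the grasp point. The pads swing forward as they close: fully open they stand 13 mm farther back than shut.
Start: joints at [1.11, 0.353, 1.633, -0, 1.155, -0.002], TCP at [0.277, 0.56, 0.231] pointing down, gripper open.
Joint ranges: [-2.63, 2.63], [-0.92, 2.1], [0.06, 2.66], [-1.3, 4.44], [0, 2.69], [-3.02, 3.02]. Speed limits (rad/s): [2.22, 2.22, 2.79, 3.14, 3.14, 3.14].

## Interface

Orientations are given as a unit quaternion [w, x, y, z].
In Python, from rig import get_obs, capture, close_job, pinch_z gives the robot as it stands.
- The arm moves only by the tool send_rows, never from a script. Its arguments are lists of equal length, an entry for each row: "claw": the finger opening in m, from 0 to 0.0854; "dp": the shift along the tool's x, y, z in m, a list of three; "twist": the turn, a rotation vector about the tool's x, y, z in units of 6 degrees (1.0 is 6 degrees), a list of three. A call has 1 to 20 rows; each row shifts and turns the commanded pose from where the row before left it, along the tool's axes as they then stand; what a row does not reach is not made up. A row lasts 1/8 s, in which the tool goes at most 62.5 mm and 10.7 degrees, less where a joint would pass 70% of its speed; a pose out of reach is approached as far as the arm can. A call is refused whole if a number of a shift passes 0.0625 or a number of a turn 1, either way. A call with a gripper value outside its range is refused whole. The fingers move at their own pace and stop on an object; "force" is the grip in N (left out, the last holds). Time passes only in rows, so rows that do not move let the fingers close. It gives the time, the measured TCP pose, the force, the opening and the grip force at its end, in the units of the state.
- get_obs(): the state, without advancing time (a new reading comes with each control period).
- capture(name): name is "scene" or "top" or "wrist"; returns a dict with "image" (400x640x3 uint8, red, green, blue), "fx", "fy", "cx", "cy" (pixels), "T" (4x4, takes a point from camera to world coordinates); the wrist camera has in their place "hand_eye" (4x4, takes a point from camera to tool coordinates, whose origin is the TCP and whose axes are the flange's). Camera axes: x right, y down, z forward; pixel columns grow to the right and rows downward; lengths in m; the calibration is good to about 2 mm. The wrist camera is an equidistant fisheye: a pixel r from the principal point sees the ray r / f radians off the axis. A picture is of the moment at which its call begins: read the wrist's pose just before it. There is no depth.
- close_job(): hands the job in; it is judged then, once.
The state is a dict: "clock": time; "qpos": joint angles; "qd": joint speeds; "joint_efforts": joint torques, N m; "tool_pos": TCP position; "eef_rot": TCP orientation; "force": force on the tool from outside, world axes, zero at the start; "moment": the same for the moment, N m; "grip_width": opening from 0.0 (shut) to 1.0 (fully open); "finger_force": force on a finger pad.
Only numpy, scipy, OpenCV 4.12 (cv2) and the standard library are available. Lean on these libraries where they do the work, as an engineer would, in place of code of your own. Each camera call takes 0.05 s, during which the arm holds its last target. There are 200 camera calls.

## Working session

There is one attempt and no reset: what is moved stays moved. The work goes in short steps, Python scripts to look and compute and a tool call to move; the robot and the scene stay as the last step left them, time stands still between calls to the robot, and variables do not carry over. Pictures are saved under pics/ and viewed, at most 10 in all, crops included, and the job is handed in when it is done.

Besides the shell and the picture viewer there is one more tool, called as name(argument=value, ...) on one line, values as JSON. send_rows: Moves the arm, as the interface text tells. Its arguments: {"type":"object","properties":{"claw":{"type":"array","items":{"type":"number"}},"dp":{"type":"array","items":{"type":"array","items":{"type":"number"}}},"twist":{"type":"array","items":{"type":"array","items":{"type":"number"}}},"force":{"type":"number"}},"required":["claw","dp","twist"]}

```bash
mkdir -p pics; ls; python3 - <<'E'
from rig import *
import cv2, numpy as np
print(get_obs(), pinch_z)
for n in ("scene","top"):
    c=capture(n); cv2.imwrite(f"pics/{n}0.png",c["image"][:,:,::-1]); np.savez(f"pics/{n}0.npz",**c)
    print(n,c["fx"],c["fy"],c["cx"],c["cy"],c["T"].round(4).tolist())
E
```

```text
pics
{'clock': 0.0, 'qpos': array([ 1.10959898e+00,  3.53616168e-01,  1.63412676e+00, -3.60445567e-05,
        1.15522471e+00, -2.43245765e-03]), 'qd': array([ 6.93399513e-04, -2.40805984e-04,  6.34361651e-04, -2.38245826e-03,
       -8.63192633e-04, -8.13222219e-05]), 'joint_efforts': array([-9.93528702e-04, -6.05264997e+01, -3.42057753e+01, -6.74699277e-05,
        9.64831183e-03, -1.18053893e-05]), 'tool_pos': array([0.27659114, 0.5599328 , 0.23058482]), 'eef_rot': array([-1.41905741e-04,  2.27369038e-01,  9.73808425e-01, -6.72892677e-04]), 'force': array([-0.57619793,  0.2567735 , -0.44124657]), 'moment': array([-0.03931482, -0.03975242,  0.03612288]), 'finger_force': 0.0, 'grip_width': 0.9999082021426388} 0.0187
scene 502.3029271053946 502.3029271053946 314.03527103852304 206.21629108573342 [[0.8045, 0.4769, -0.354, 0.9667], [0.5938, -0.6541, 0.4685, -0.6296], [-0.0081, -0.5871, -0.8095, 1.177], [0.0, 0.0, 0.0, 1.0]]
top 473.9035539717682 473.9035539717682 317.7235457386982 199.1308220419251 [[-0.0216, -0.9983, 0.0535, 0.3988], [-0.9997, 0.0211, -0.0098, 0.0269], [0.0086, -0.0537, -0.9985, 1.3988], [0.0, 0.0, 0.0, 1.0]]
```

View pics/top0.png

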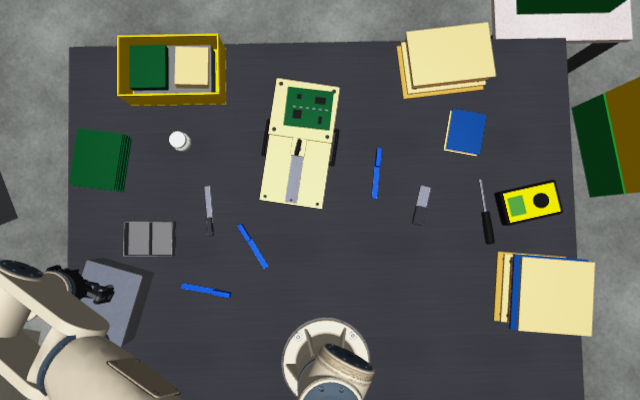

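View pics/scene0.png

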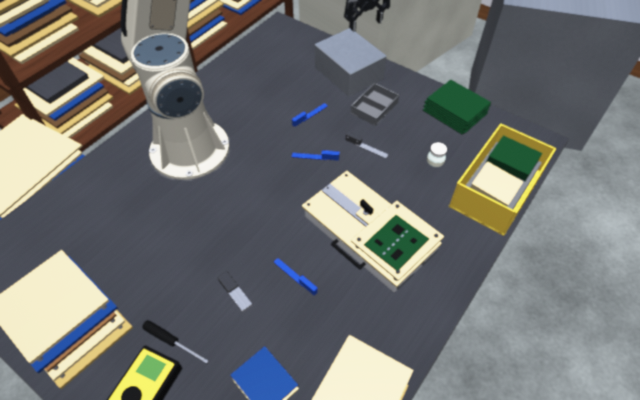

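The top view shows the thin blade at about (209,186)–(209,235), handle toward the robot. The jig's rail runs (292,203)–(298,158) with the black knob near (297,147), and the thick gauge is at (422,205).

```bash
cat > h.py <<'E'
import numpy as np, cv2
from rig import *
from scipy.spatial.transform import Rotation as R
def rot(o): q=o["eef_rot"]; return R.from_quat([q[1],q[2],q[3],q[0]])
def plane(c,uv,z):
    uv=np.atleast_2d(uv).astype(float)
    d=np.c_[(uv[:,0]-c["cx"])/c["fx"],(uv[:,1]-c["cy"])/c["fy"],np.ones(len(uv))]@c["T"][:3,:3].T
    p=c["T"][:3,3]; return p+d*((z-p[2])/d[:,2])[:,None]
def wrist(name):
    o=get_obs(); c=capture("wrist"); T=np.eye(4); T[:3,:3]=rot(o).as_matrix(); T[:3,3]=o["tool_pos"]
    c=dict(c); c["T"]=T@c["hand_eye"]; cv2.imwrite(f"pics/{name}.png",c["image"][:,:,::-1]); np.savez(f"pics/{name}.npz",**c); return c
def fplane(c,uv,z):
    uv=np.atleast_2d(uv).astype(float)
    a=(uv-[c["cx"],c["cy"]])/[c["fx"],c["fy"]]; th=np.linalg.norm(a,axis=1)+1e-12
    d=np.c_[a*(np.sin(th)/th)[:,None],np.cos(th)]@c["T"][:3,:3].T
    p=c["T"][:3,3]; return p+d*((z-p[2])/d[:,2])[:,None]
def fproj(c,P):
    P=np.atleast_2d(P); q=(P-c["T"][:3,3])@c["T"][:3,:3]; r=np.linalg.norm(q[:,:2],axis=1)+1e-12
    th=np.arctan2(r,q[:,2]); return np.c_[c["cx"]+c["fx"]*q[:,0]/r*th,c["cy"]+c["fy"]*q[:,1]/r*th]
def comps(m,lo=20):
    n,l,s,ce=cv2.connectedComponentsWithStats(m.astype(np.uint8)); out=[]
    for i in range(1,n):
        if s[i,4]>=lo: out.append((l==i,s[i],ce[i]))
    return out
def rect(m): 
    y,x=np.nonzero(m); return cv2.minAreaRect(np.c_[x,y].astype(np.float32))
E
python3 - <<'E'
from h import *
c=dict(np.load("pics/top0.npz")); im=c["image"].astype(int)
sub=lambda x0,x1,y0,y1: im[y0:y1,x0:x1]
# steel: bright-ish, bluish grey
st=(im.min(2)>110)&(im.max(2)-im.min(2)<45)&(im[...,2]>=im[...,0])
for m,s,ce in comps(st,40):
    x,y=ce
    if 190<x<450 and 140<y<250: print("steel",s,ce,rect(m),plane(c,cv2.boxPoints(rect(m)),.063 if 270<x<330 else .004)[:,:2].round(3).tolist())
bk=(im.max(2)<38)
for m,s,ce in comps(bk,15):
    x,y=ce
    if 190<x<350 and 120<y<250: print("black",s,ce,rect(m),plane(c,ce,.113 if x>270 else .028).round(3))
cream=(im[...,0]>200)&(im[...,2]<220)&(im[...,0]-im[...,2]>15)
for m,s,ce in comps(cream,300):
    x,y=ce
    if 240<x<350 and 70<y<220: print("cream",s,ce,rect(m),plane(c,cv2.boxPoints(rect(m)),.07).round(3).tolist())
print(im[225,209],im[200,209],im[147,297],im[180,296],im[250,180])
E
```

```text
steel [286 156  17  47 507] [293.90138067 178.58579882] ((293.8447570800781, 178.70172119140625), (11.076087951660156, 46.133880615234375), 8.530765533447266) [[0.468, 0.106], [0.597, 0.085], [0.592, 0.054], [0.463, 0.076]]
steel [205 186   7  32 163] [207.97546012 201.28834356] ((207.9517364501953, 201.4207000732422), (30.892921447753906, 5.314911365509033), 85.2363510131836) [[0.519, 0.347], [0.52, 0.332], [0.429, 0.325], [0.428, 0.341]]
steel [417 186  14  21 203] [423.04926108 196.03448276] ((423.05615234375, 196.08987426757812), (10.04372501373291, 20.08745002746582), 12.994617462158203) [[0.451, -0.276], [0.508, -0.291], [0.501, -0.32], [0.444, -0.305]]
black [262 119   8  37 115] [265.23478261 138.04347826] ((265.20989990234375, 136.9658660888672), (3.7973403930664062, 36.571311950683594), 6.709837436676025) [[0.654 0.163 0.028]]
black [329 129  10  37 119] [334.63865546 147.39495798] ((333.98876953125, 147.0740509033203), (4.793772220611572, 36.642391204833984), 8.615647315979004) [[ 0.608 -0.035  0.113]]
black [295 140   6  15  47] [297.87234043 147.27659574] ((297.9705810546875, 147.11764526367188), (2.9104275703430176, 14.794672966003418), 14.03624439239502) [[0.611 0.065 0.113]]
black [211 221   2  11  15] [211.6        225.86666667] ((211.5, 226.0), (10.0, 1.0), 90.0) [[0.402 0.321 0.028]]
cream [ 260   79   79  130 5034] [296.15852205 152.09276917] ((298.6265869140625, 143.23919677734375), (63.639068603515625, 122.33134460449219), 8.365885734558105) [[0.474, 0.181, 0.07], [0.817, 0.125, 0.07], [0.787, -0.054, 0.07], [0.444, 0.005, 0.07]]
[61 62 69] [158 161 178] [33 32 32] [158 160 177] [59 59 66]
```

```bash
cat >> h.py <<'E'
def tgt(pos,yaw=None):
    "print remaining shift (tool axes now / after turning) and turn units to reach pos with tool x at world yaw (deg)"
    o=get_obs(); M=rot(o).as_matrix(); y0=np.degrees(np.arctan2(M[1,0],M[0,0])); yaw=y0 if yaw is None else yaw
    dz=(y0-yaw+180)%360-180; M2=M@R.from_euler("z",dz,degrees=True).as_matrix()
    d=np.array(pos)-o["tool_pos"]
    print("t %.2f yaw %.1f units %.2f  d_now %s d_after %s tilt %.3f q6 %.2f"%(o["clock"],y0,dz/6,(M.T@d).round(4),(M2.T@d).round(4),np.hypot(M[0,2],M[1,2]),o["qpos"][5]))
E
python3 -c "
from h import *
tgt([.40,.331,.15],184.1)"
```

```text
t 0.10 yaw 153.7 units -5.06  d_now [-0.212  -0.1506  0.0808] d_after [-0.1068 -0.2371  0.0808] tilt 0.001 q6 -0.00
```

send_rows(claw=[0.0854, 0.0854, 0.0854, 0.0854, 0.0854, 0.0854, 0.0854, 0.0854, 0.0854, 0.0854, 0.0854], dp=[[0, 0, 0.01], [0, 0, 0.01], [0, 0, 0.01], [0, 0, 0.01], [0, 0, 0.01], [0, 0, 0.03], [-0.022, -0.047, 0], [-0.022, -0.047, 0], [-0.021, -0.047, 0], [-0.021, -0.048, 0], [-0.021, -0.048, 0]], twist=[[0, 0, -1], [0, 0, -1], [0, 0, -1], [0, 0, -1], [0, 0, -1], [0, 0, 0], [0, 0, 0], [0, 0, 0], [0, 0, 0], [0, 0, 0], [0, 0, 0]])

```text
clock: 1.48
tool_pos: [0.3993, 0.3292, 0.1511]
eef_rot: [-0.0, -0.033, 0.999, -0.0]
force: [0.8, -0.2, 0.3]
grip_width: 1.002
finger_force: 0.0
```

```bash
python3 -c "
from h import *
tgt([.40,.331,.15],184.1); c=wrist('w1'); print(c['fx'],c['cx'],c['cy'],c['hand_eye'].round(3).tolist()); print(fproj(c,[[.4,.331,.028],[.52,.34,.004]]))"
```

```text
t 1.48 yaw -176.3 units -0.06  d_now [-0.0008  0.0017  0.0011] d_after [-0.0008  0.0017  0.0011] tilt 0.000 q6 -0.95
309.70691628693146 317.2471445213434 206.8630040429045 [[-0.0, -0.958, -0.286, 0.073], [1.0, -0.0, 0.0, -0.001], [-0.0, -0.286, 0.958, -0.143], [0.0, 0.0, 0.0, 1.0]]
[[319.69089429 201.36030757]
 [320.28205379 300.18165285]]
```

View pics/w1.png

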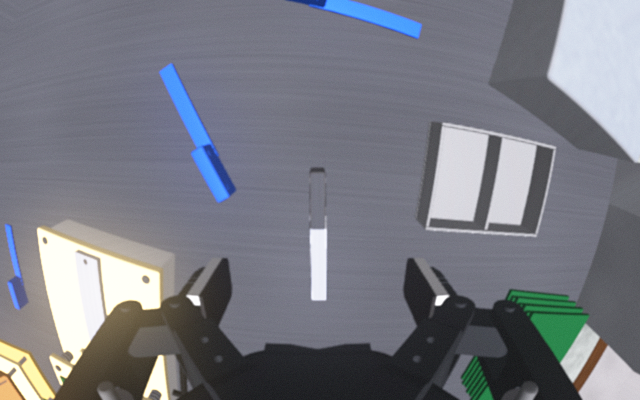

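The wrist view shows the handle at (317,170)–(318,228), the bright blade down to the tip at (319,300), the jig at lower left and the blue look-alikes well clear.

```bash
python3 - <<'E'
from h import *
c=dict(np.load("pics/w1.npz")); im=c["image"].astype(int)
m=(im.min(2)>200); m[:, :300]=0; m[:,340:]=0; m[:215]=0; m[310:]=0
ys,xs=np.nonzero(m)
for r in (232,245,265,285,296):
    k=xs[ys==r]; print(r,k.min(),k.max(), fplane(c,[[k.min()-.5,r],[k.max()+.5,r],[k.mean(),r]],.004)[:,:2].round(4).tolist())
print("rows",ys.min(),ys.max(),fplane(c,[[318,ys.min()-.5],[319,ys.max()+.5]],.004).round(4).tolist())
g=im.sum(2); print([g[r,312:323:5].tolist() for r in range(164,184,2)])
for r in (190,210): print(r,g[r,304:334].tolist())
E
```

```text
232 310 326 [[0.4391, 0.3236], [0.438, 0.3406], [0.4386, 0.3321]]
245 311 326 [[0.4533, 0.3254], [0.4522, 0.3417], [0.4528, 0.3335]]
265 311 325 [[0.4762, 0.3267], [0.4752, 0.3424], [0.4757, 0.3345]]
285 312 325 [[0.5007, 0.3291], [0.4997, 0.3442], [0.5002, 0.3367]]
296 311 325 [[0.5151, 0.3289], [0.514, 0.3453], [0.5145, 0.3371]]
rows 229 299 [[0.4348, 0.3318, 0.004], [0.5192, 0.3385, 0.004]]
[[369, 363, 356], [351, 339, 348], [244, 210, 207], [186, 194, 183], [285, 297, 300], [361, 370, 375], [373, 368, 377], [369, 370, 379], [361, 376, 377], [371, 379, 375]]
190 [356, 374, 371, 372, 362, 322, 328, 344, 377, 356, 372, 374, 381, 366, 358, 365, 366, 371, 377, 369, 356, 329, 359, 365, 376, 363, 372, 371, 381, 361]
210 [385, 376, 375, 386, 354, 328, 336, 351, 374, 370, 374, 364, 370, 371, 365, 364, 365, 373, 362, 368, 349, 360, 367, 378, 382, 369, 377, 371, 369, 381]
```

send_rows(claw=[0.04, 0.04, 0.04, 0.04, 0.04, 0.0, 0.0, 0.0, 0.0, 0.0], dp=[[0, 0.0005, 0.05], [0, 0, 0.05], [0, 0, 0.03], [0, 0, 0.015], [0, 0, 0], [0, 0, 0], [0, 0, 0], [0, 0, 0], [0, 0, 0], [0, 0, -0.01]], twist=[[0, 0, 0], [0, 0, 0], [0, 0, 0], [0, 0, 0], [0, 0, 0], [0, 0, 0], [0, 0, 0], [0, 0, 0], [0, 0, 0], [0, 0, 0]], force=40)

```text
clock: 2.78
tool_pos: [0.3987, 0.3312, 0.0167]
eef_rot: [-0.0, -0.032, 0.999, -0.0]
force: [0.0, -0.3, -1.4]
grip_width: 0.151
finger_force: 38.9
```

```bash
python3 -c "
from h import *
tgt([.435,.095,.15],170.5)"
```

```text
t 2.77 yaw -176.3 units 2.20  d_now [-0.0209 -0.238  -0.1332] d_after [-0.0748 -0.227  -0.1332] tilt 0.000 q6 -0.95
```

send_rows(claw=[0.0, 0.0, 0.0, 0.0, 0.0, 0.0, 0.0, 0.0, 0.0, 0.0], dp=[[0, 0, -0.03], [0, 0, -0.053], [0, 0, -0.05], [-0.015, -0.04, 0], [-0.015, -0.05, 0], [-0.015, -0.05, 0], [-0.015, -0.05, 0], [-0.015, -0.037, 0], [0, 0, 0], [0, 0, 0]], twist=[[0, 0, 1], [0, 0, 1], [0, 0, 0.2], [0, 0, 0], [0, 0, 0], [0, 0, 0], [0, 0, 0], [0, 0, 0], [0, 0, 0], [0, 0, 0]])

```text
clock: 4.03
tool_pos: [0.4354, 0.0952, 0.1497]
eef_rot: [0.0, 0.083, 0.997, 0.0]
force: [0.2, 0.4, -1.6]
grip_width: 0.15
finger_force: 39.5
```

```bash
python3 -c "
from h import *
tgt([.435,.095,.15],170.5); c=wrist('w2'); print(fproj(c,[[.611,.065,.113],[.463,.0905,.063]]))"
```

```text
t 4.03 yaw 170.5 units -0.01  d_now [ 0.0003 -0.0002 -0.0003] d_after [ 0.0003 -0.0002 -0.0003] tilt 0.001 q6 -1.19
[[317.15896914 411.68703156]
 [317.84868403 245.86315667]]
```

View pics/w2.png

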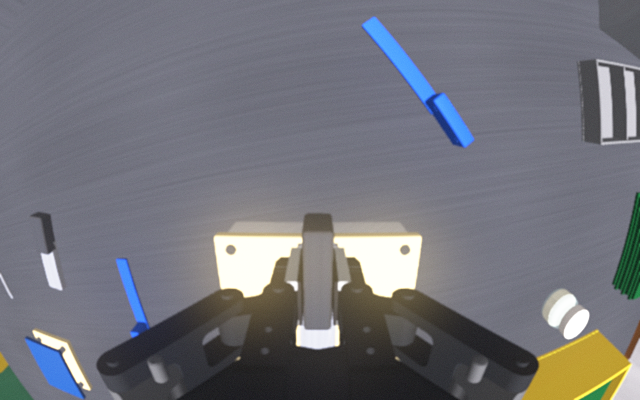

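The wrist view shows the deck's front corners at (215,235) and (421,235), with the held blade in line with the rail. The knob is hidden behind the gripper.

```bash
python3 - <<'E'
from h import *
c=dict(np.load("pics/w2.npz")); im=c["image"].astype(int)
# front edge: top-face start by column (bright cream)
cream=(im.min(2)>150)&(im[...,0]>225)
pts=[]
for u in list(range(222,285,4))+list(range(352,416,4)):
    r=np.nonzero(cream[225:260,u])[0]
    if len(r): pts.append((u,225+r[0]-.5))
P=fplane(c,pts,.055)[:,:2]; a=np.polyfit(P[:,1],P[:,0],1); print("front edge dx/dy",a,"yaw",-np.degrees(np.arctan(a[0])), "res",np.std(P[:,0]-np.polyval(a,P[:,1])))
for r in (242,250,262):
    x=np.nonzero(cream[r])[0]; x=x[(x>200)&(x<440)]; L,Rr=fplane(c,[[x.min()-.5,r],[x.max()+.5,r]],.055)[:,:2]; print(r,x.min(),x.max(),L.round(4),Rr.round(4),((L+Rr)/2).round(4),np.linalg.norm(L-Rr).round(4))
# rail in top view, subpixel-ish edges
t=dict(np.load("pics/top0.npz")); g=t["image"].astype(int)
st=(g.min(2)>110)&(g.max(2)-g.min(2)<45)&(g[...,2]>=g[...,0])
Q=[]
for r in range(165,198):
    x=np.nonzero(st[r,280:310])[0]+280; p=plane(t,[x.mean(),r],.063)[0]; Q.append(p)
Q=np.array(Q); b=np.polyfit(Q[:,0],Q[:,1],1); print("rail line",b,"yaw",np.degrees(np.arctan(b[0])),Q[0],Q[-1])
# knob in the scene view
s=dict(np.load("pics/scene0.npz")); h=s["image"].astype(int)
for m,S,ce in comps(h.max(2)<60,10):
    if 340<ce[0]<390 and 190<ce[1]<225: print("scene knob",S,ce,rect(m),plane(s,ce,.113),plane(s,ce,.110))
cv2.imwrite("pics/knob0.png",np.hstack([cv2.resize(g[125:165,278:318].astype(np.uint8)[:,:,::-1],None,fx=10,fy=10,interpolation=0),cv2.resize(h[190:230,345:385].astype(np.uint8)[:,:,::-1],None,fx=10,fy=10,interpolation=0)]))
E
```

```text
front edge dx/dy [0.16906818 0.44207496] yaw -9.596147693771584 res 0.00024036983716534796
242 214 421 [0.4493 0.0013] [0.4792 0.1788] [0.4642 0.0901] 0.18
250 215 420 [0.4568 0.    ] [0.4867 0.1776] [0.4717 0.0888] 0.18
262 217 418 [ 0.4684 -0.0016] [0.4982 0.1753] [0.4833 0.0869] 0.1793
rail line [-0.17267226  0.17140209] yaw -9.796788198766626 [0.56843809 0.07322783 0.063     ] [0.47795256 0.0890652  0.063     ]
scene knob [361 201  11  13  71] [366.01408451 207.02816901] ((365.8451232910156, 207.17698669433594), (14.11081314086914, 5.550252914428711), 41.18592071533203) [[0.61263199 0.06398133 0.113     ]] [[0.61163383 0.06593696 0.11      ]]
```

View pics/knob0.png

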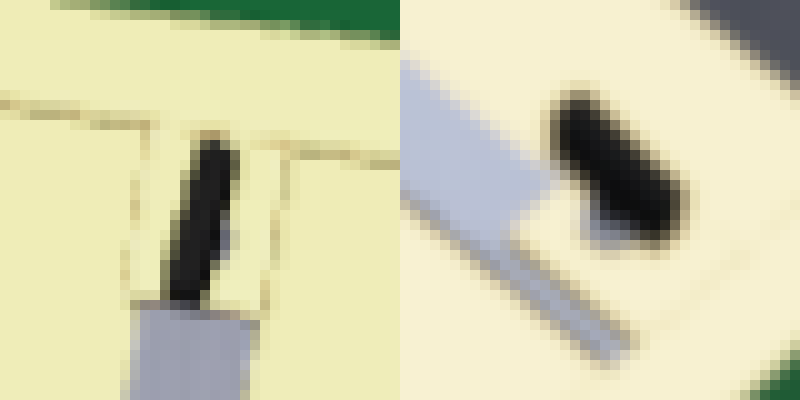

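send_rows(claw=[0.0, 0.0, 0.0, 0.0, 0.0, 0.0, 0.03, 0.03, 0.03], dp=[[-0.03, 0, 0], [0, 0, 0.03], [0, 0, 0.03], [0, 0, 0.015], [0, 0, 0.0035], [0, 0, 0.0015], [0, 0, 0], [0, 0, 0], [0, 0, 0]], twist=[[0, 0, 0], [0, 0, 0], [0, 0, 0], [0, 0, 0], [0, 0, 0], [0, 0, 0], [0, 0, 0], [0, 0, 0], [0, 0, 0]], force=30)

```text
clock: 5.2
tool_pos: [0.4655, 0.0903, 0.0698]
eef_rot: [0.001, 0.083, 0.997, 0.0]
force: [0.6, 0.0, 0.2]
grip_width: 0.349
finger_force: 0.0
```

```bash
python3 -c "
from h import *
tgt([.468,.0896,.0695],170.4); c=wrist('w3')"
```

```text
t 5.20 yaw 170.5 units 0.02  d_now [-0.0025 -0.0003  0.0003] d_after [-0.0025 -0.0002  0.0003] tilt 0.001 q6 -1.22
```

View pics/w3.png

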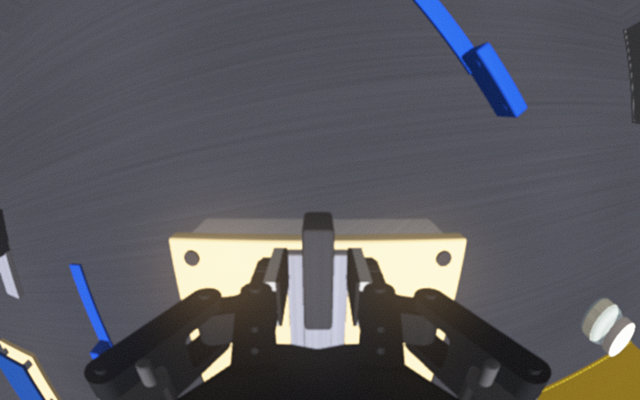

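The wrist view shows the handle centred (303–333) on the rail (288–348), with its rear end slightly past the rail front at row 250.

send_rows(claw=[0, 0, 0, 0, 0, 0, 0, 0, 0, 0, 0, 0, 0], dp=[[0, 0, 0], [0, 0, 0], [0, 0, 0.0004], [-0.008, 0, 0], [-0.008, 0, 0], [-0.008, 0, 0], [-0.008, 0, 0], [-0.008, 0, 0], [-0.008, 0, 0], [-0.009, 0, 0], [-0.009, 0, 0], [0, 0, 0], [0, 0, 0]], twist=[[0, 0, 0], [0, 0, 0], [0, 0, 0], [0, 0, 0], [0, 0, 0], [0, 0, 0], [0, 0, 0], [0, 0, 0], [0, 0, 0], [0, 0, 0], [0, 0, 0], [0, 0, 0], [0, 0, 0]], force=25)

```text
clock: 6.88
tool_pos: [0.5297, 0.0792, 0.0694]
eef_rot: [-0.001, 0.083, 0.997, -0.0]
force: [-3.7, 0.2, 12.0]
grip_width: 0.157
finger_force: 29.1
```

send_rows(claw=[0, 0, 0, 0, 0], dp=[[0, 0, -0.0004], [0, 0, 0], [0.001, 0, 0], [0.001, 0, 0], [0.001, 0, 0]], twist=[[0, 0, 0], [0, 0, 0], [0, 0, 0], [0, 0, 0], [0, 0, 0]])

```text
clock: 7.5
tool_pos: [0.5278, 0.0798, 0.0694]
eef_rot: [0.001, 0.083, 0.997, 0.0]
force: [3.4, 0.9, 2.4]
grip_width: 0.161
finger_force: 27.7
```

```bash
python3 - <<'E'
from h import *
tgt([.6103-.0005,.0655,.12+.0],168); o=get_obs(); print(o["force"],o["tool_pos"])
j=np.array([o["tool_pos"][0]-.6103,o["tool_pos"][1]-.0655]); a=np.radians(-9.6); print(np.cos(a)*j[0]+np.sin(a)*j[1],-np.sin(a)*j[0]+np.cos(a)*j[1])
E
```

```text
t 7.50 yaw 170.5 units 0.42  d_now [-0.0833 -0.0005 -0.0505] d_after [-0.0833  0.0031 -0.0505] tilt 0.001 q6 -1.26
[3.39874462 0.91641651 2.44686211] [0.52778094 0.07977958 0.06941402]
-0.0837448528499632 0.0003180079772066996
```

send_rows(claw=[0.03, 0.04, 0.05, 0.05, 0.05, 0.05, 0.05, 0.05, 0.05], dp=[[0, 0, 0], [0, 0, 0], [0, 0, -0.035], [0, 0, -0.045], [-0.045, 0.0015, 0], [-0.038, 0.001, 0], [0, 0, 0.03], [0, 0, 0.021], [0, 0, 0]], twist=[[0, 0, 0], [0, 0, 0], [0, 0, 0], [0, 0, 0.4], [0, 0, 0], [0, 0, 0], [0, 0, 0], [0, 0, 0], [0, 0, 0]])

```text
clock: 8.62
tool_pos: [0.6072, 0.0649, 0.0964]
eef_rot: [-0.002, 0.104, 0.995, -0.0]
force: [0.6, -0.5, -0.3]
grip_width: 0.585
finger_force: 0.0
```

```bash
python3 -c "
from h import *
tgt([.6105,.0652,.098],168); c=wrist('w4'); cv2.imwrite('pics/w4c.png',c['image'][150:400,170:470][:,:,::-1].repeat(2,0).repeat(2,1))"
```

```text
t 8.62 yaw 168.1 units 0.02  d_now [-0.0031  0.001  -0.0016] d_after [-0.0031  0.001  -0.0016] tilt 0.004 q6 -1.26
```

View pics/w4c.png

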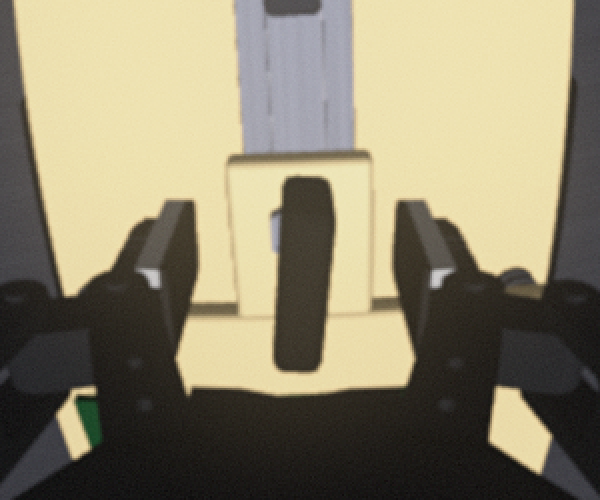

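The crop shows the knob bar from (307,178) to (298,370), about 2 mm to +y of the finger middle and turned about 3° clockwise relative to the tool.

```bash
python3 - <<'E'
from h import *
c=dict(np.load("pics/w4.npz")); im=c["image"].astype(int)
g=im.max(2); m=(g<75); m[:236]=0; m[337:]=0; m[:,:300]=0; m[:,342:]=0
l=[k for k in comps(m,300)]
for mm,s,ce in l: print(s,ce)
m=max(l,key=lambda k:k[1][4])[0]
C=[]
for r in range(245,333,4):
    x=np.nonzero(m[r])[0]; C.append([(x.min()+x.max())/2,r,x.max()-x.min()+1])
C=np.array(C); P=fplane(c,C[:,:2],.125)[:,:2]; b=np.polyfit(P[:,0],P[:,1],1); print("yaw",np.degrees(np.arctan(b[0])),C[::7])
y=np.nonzero(m.any(1))[0]; print(y.min(),y.max()); E=fplane(c,[[323.5,y.min()-.5],[319,y.max()+.5]],.125)[:,:2]; print(E,E.mean(0),np.linalg.norm(E[0]-E[1]))
tgt([*E.mean(0),.098],180+np.degrees(np.arctan(b[0])))
E
```

```text
[ 308  239   29   96 2242] [321.34611954 286.02631579]
yaw -14.665279459191678 [[323.  245.   23. ]
 [322.5 273.   26. ]
 [320.5 301.   24. ]
 [318.5 329.   22. ]]
239 334
[[0.58223752 0.07215051]
 [0.62998537 0.06038285]] [0.60611144 0.06626668] 0.04917657186545876
t 8.68 yaw 168.1 units 0.46  d_now [ 0.0023  0.0008 -0.0003] d_after [ 0.0023  0.0007 -0.0003] tilt 0.002 q6 -1.26
```

send_rows(claw=[0.04, 0, 0, 0, 0, 0, 0, 0, 0, 0, 0, 0, 0, 0, 0, 0], dp=[[-0.0028, 0.0012, 0], [0, 0, 0], [0, 0, 0], [0, 0, 0], [0, 0, 0], [0, 0, 7e-05], [0, 0, 7e-05], [0, 0, 7e-05], [0, 0, 7e-05], [0, 0, 7e-05], [0, 0, 7e-05], [0, 0, 7e-05], [0, 0, 7e-05], [0, 0, 7e-05], [0, 0, 7e-05], [0, 0, 0]], twist=[[0, 0, 0.45], [0, 0, 0], [0, 0, 0], [0, 0, 0], [0, 0, 0], [0, 0, 1], [0, 0, 1], [0, 0, 1], [0, 0, 1], [0, 0, 1], [0, 0, 1], [0, 0, 1], [0, 0, 1], [0, 0, 1], [0, 0, 1], [0, 0, 0]], force=30)

```text
clock: 10.68
tool_pos: [0.6122, 0.0654, 0.0985]
eef_rot: [0.0, 0.606, 0.795, 0.0]
force: [-2.4, -3.1, 9.4]
grip_width: 0.133
finger_force: 36.8
```

```bash
python3 - <<'E'
from h import *
o=get_obs(); print(o["force"],o["moment"],o["tool_pos"])
a=np.radians(-9.6); X=lambda x:np.array([.6103+x*np.cos(a),.0655+x*np.sin(a)])
tgt([*X(-.042),.073],80.4); tgt([*X(-.042),.073],170.4)
E
```

```text
[-2.36674957 -3.12142522  9.4438806 ] [-0.47846061  0.30034764 -0.05659195] [0.61216146 0.06535879 0.09846484]
t 10.68 yaw 105.3 units 4.16  d_now [ 0.0184 -0.0399  0.0254] d_after [-0.0002 -0.0439  0.0254] tilt 0.001 q6 -0.16
t 10.68 yaw 105.3 units -10.84  d_now [ 0.0184 -0.0399  0.0254] d_after [ 0.0439 -0.0002  0.0254] tilt 0.001 q6 -0.16
```

send_rows(claw=[0.05, 0.05, 0.05, 0.05, 0, 0, 0, 0, 0, 0, 0, 0, 0, 0, 0, 0, 0], dp=[[0, 0, 0], [0, 0, 0], [0, 0, -0.025], [0, 0, -0.025], [0, 0, 0], [0, 0, 0], [0, 0, 0], [0, 0, 0], [0, 0, 0], [0, 0, 0], [0, 0, 0], [0, 0, 0], [0, 0, 0], [0.042, 0, 0], [0, 0, 0.045], [0, 0, 0.03], [0, 0, 0]], twist=[[0, 0, 0], [0, 0, 0], [0, 0, -0.84], [0, 0, -1], [0, 0, -1], [0, 0, -1], [0, 0, -1], [0, 0, -1], [0, 0, -1], [0, 0, -1], [0, 0, -1], [0, 0, -1], [0, 0, -1], [0, 0, 0], [0, 0, 0], [0, 0, 0], [0, 0, 0]])

```text
clock: 12.8
tool_pos: [0.5685, 0.0725, 0.0705]
eef_rot: [-0.002, 0.083, 0.997, -0.0]
force: [-0.1, -0.7, 0.2]
grip_width: 0.0
finger_force: 0.0
```

```bash
python3 - <<'E'
from h import *
o=get_obs(); print(o["force"],o["tool_pos"])
a=np.radians(-9.6); X=lambda x:np.array([.6103+x*np.cos(a),.0655+x*np.sin(a)])
tgt([*X(-.040),.073],170.4); wrist('w5')
E
```

```text
[-0.1396726  -0.69407488  0.20800354] [0.56850316 0.07248394 0.07053792]
t 12.80 yaw 170.5 units 0.01  d_now [-0.0024  0.0001 -0.0025] d_after [-0.0024  0.0001 -0.0025] tilt 0.005 q6 -1.28
```

View pics/w5.png

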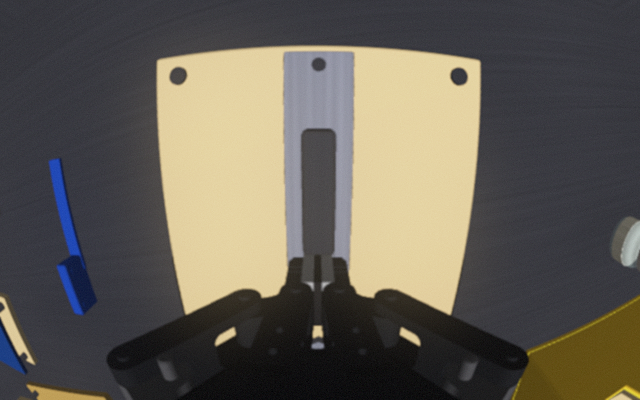

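The view shows the handle at (301–336, 130–255) on the rail, with the shut fingers just behind its front face at row 257.

send_rows(claw=[0, 0, 0, 0, 0, 0], dp=[[0.0015, 0, 0], [0.0015, 0, 0], [0.001, 0, 0], [0.001, 0, 0], [0.001, 0, 0], [0.001, 0, 0]], twist=[[0, 0, 0], [0, 0, 0], [0, 0, 0], [0, 0, 0], [0, 0, 0], [0, 0, 0]])

```text
clock: 13.6
tool_pos: [0.5643, 0.0738, 0.073]
eef_rot: [0.001, 0.083, 0.997, 0.0]
force: [2.5, 0.2, 2.2]
grip_width: -0.001
finger_force: 1.1
```

send_rows(claw=[0], dp=[[0.001, 0, 0]], twist=[[0, 0, 0]])

```text
clock: 13.72
tool_pos: [0.5629, 0.074, 0.0728]
eef_rot: [0.0, 0.083, 0.997, 0.0]
force: [2.0, -0.8, 1.8]
grip_width: -0.0
finger_force: 1.1
```

```bash
cat >> h.py <<'E'
def drag():
    o=get_obs(); a=np.radians(-9.6); f=o["force"]; j=o["tool_pos"][:2]-[.6103,.0655]
    print("drag",(f[0]*np.cos(a)+f[1]*np.sin(a)).round(2),"f",f.round(2),"jig x",(np.cos(a)*j[0]+np.sin(a)*j[1]).round(4),"z",o["tool_pos"][2].round(4),"t",o["clock"])
E
python3 -c "
from h import *
drag(); c=wrist('w6'); g=c['image'].astype(int).sum(2)[:,318]; print([ (r,int(g[r])) for r in range(110,160,3)])
c5=dict(np.load('pics/w5.npz')); print([int(v) for v in c5['image'].astype(int).sum(2)[110:160:3,318]])"
```

```text
drag 2.13 f [ 2.03 -0.75  1.77] jig x -0.0482 z 0.0728 t 13.725
[(110, 457), (113, 465), (116, 465), (119, 473), (122, 462), (125, 470), (128, 467), (131, 461), (134, 243), (137, 174), (140, 237), (143, 236), (146, 229), (149, 229), (152, 233), (155, 226), (158, 223)]
[458, 454, 468, 457, 453, 465, 313, 186, 228, 226, 227, 236, 236, 221, 217, 229, 227]
```

send_rows(claw=[0, 0.03, 0.05, 0.05, 0.05, 0.05, 0.05, 0.05, 0.05, 0.05, 0.05, 0.05, 0.05, 0.05, 0.05, 0, 0, 0, 0], dp=[[-0.003, 0, -0.005], [0, 0, -0.035], [0, 0, -0.035], [-0.046, 0, 0], [0, 0, 0], [0, 0, 0], [0, 0, 0], [0, 0, 0], [0, 0, 0], [0, 0, 0], [0, 0, 0], [0, 0, 0], [0, 0, 0.02], [0, 0, 0.02], [0, 0, 0.01], [0, 0, 0], [0, 0, 0], [0, 0, 0], [0, 0, 0]], twist=[[0, 0, 0], [0, 0, 0], [0, 0, 0], [0, 0, 1], [0, 0, 1], [0, 0, 1], [0, 0, 1], [0, 0, 1], [0, 0, 1], [0, 0, 1], [0, 0, 1], [0, 0, 1], [0, 0, 1], [0, 0, 0.85], [0, 0, 0], [0, 0, 0], [0, 0, 0], [0, 0, 0], [0, 0, 0]])

```text
clock: 16.15
tool_pos: [0.6117, 0.066, 0.0983]
eef_rot: [0.001, 0.606, 0.795, 0.001]
force: [1.3, 0.1, 1.8]
grip_width: 0.135
finger_force: 35.8
```

```bash
python3 -c "
from h import *
tgt([.6113,.0653,.098],105.3); drag(); print(get_obs()['moment'])"
```

```text
t 16.15 yaw 105.4 units 0.01  d_now [-0.0005 -0.0006  0.0003] d_after [-0.0005 -0.0006  0.0003] tilt 0.002 q6 -0.16
drag 1.23 f [1.27 0.1  1.79] jig x 0.0013 z 0.0983 t 16.15
[ 0.11130252 -0.22972648 -0.09031352]
```

send_rows(claw=[0, 0, 0, 0, 0, 0, 0, 0.05, 0.05, 0.05, 0.05, 0.05], dp=[[0, 0, 7e-05], [0, 0, 7e-05], [0, 0, 7e-05], [0, 0, 7e-05], [0, 0, 7e-05], [0, 0, 7e-05], [0, 0, 0], [0, 0, 0], [0, 0, 0], [0, 0, -0.025], [0, 0, -0.025], [0, 0, 0]], twist=[[0, 0, 1], [0, 0, 1], [0, 0, 1], [0, 0, 1], [0, 0, 1], [0, 0, 1], [0, 0, 0], [0, 0, 0], [0, 0, 0], [0, 0, 1], [0, 0, 1], [0, 0, 1]])

```text
clock: 17.65
tool_pos: [0.6118, 0.0659, 0.1489]
eef_rot: [0.0, 0.902, 0.432, 0.001]
force: [1.4, -0.2, -0.5]
grip_width: 0.585
finger_force: 0.0
```

send_rows(claw=[0, 0, 0, 0, 0, 0, 0, 0, 0, 0, 0, 0, 0, 0, 0], dp=[[0, 0, 0], [0, 0, 0], [0, 0, 0], [0, 0, 0], [0, 0, 0], [0, 0, 0], [0, 0, 0], [0, 0, 0], [0, 0, 0], [0, 0, 0], [0, 0, 0], [-0.0435, 0, 0], [0, 0, 0.05], [0, 0, 0.025], [0, 0, 0]], twist=[[0, 0, 1], [0, 0, 1], [0, 0, 1], [0, 0, 1], [0, 0, 1], [0, 0, 1], [0, 0, 1], [0, 0, 1], [0, 0, 1], [0, 0, 1], [0, 0, 0.15], [0, 0, 0], [0, 0, 0], [0, 0, 0], [0, 0, 0]])

```text
clock: 19.52
tool_pos: [0.5662, 0.0728, 0.0704]
eef_rot: [0.0, 0.997, -0.082, -0.002]
force: [-0.6, -0.5, 0.7]
grip_width: 0.001
finger_force: 0.0
```

```bash
python3 -c "
from h import *
tgt([.569,.0725,.073],350.4); drag()"
```

```text
t 19.52 yaw -9.4 units 0.03  d_now [ 0.0028 -0.0001 -0.0026] d_after [ 0.0028 -0.0001 -0.0026] tilt 0.004 q6 1.86
drag -0.46 f [-0.56 -0.55  0.69] jig x -0.0447 z 0.0704 t 19.525
```

send_rows(claw=[0, 0, 0, 0, 0, 0], dp=[[-0.0015, 0, 0], [-0.0015, 0, 0], [-0.001, 0, 0], [-0.001, 0, 0], [-0.001, 0, 0], [-0.001, 0, 0]], twist=[[0, 0, 0], [0, 0, 0], [0, 0, 0], [0, 0, 0], [0, 0, 0], [0, 0, 0]])

```text
clock: 20.27
tool_pos: [0.5621, 0.0742, 0.0725]
eef_rot: [-0.0, 0.997, -0.083, 0.001]
force: [3.9, -0.7, -1.0]
grip_width: 0.001
finger_force: 2.2
```

send_rows(claw=[0, 0], dp=[[-0.001, 0, 0], [-0.001, 0, 0]], twist=[[0, 0, 0], [0, 0, 0]])

```text
clock: 20.52
tool_pos: [0.56, 0.0746, 0.0725]
eef_rot: [-0.0, 0.997, -0.083, 0.001]
force: [5.3, -1.3, -0.1]
grip_width: 0.004
finger_force: 2.6
```

```bash
python3 -c "
from h import *
drag(); tgt([.6115,.0656,.1],69.3)"
```

```text
drag 5.48 f [ 5.33 -1.35 -0.06] jig x -0.0511 z 0.0725 t 20.525
t 20.52 yaw -9.5 units -13.14  d_now [ 0.0524  0.0003 -0.0274] d_after [ 0.0098  0.0514 -0.0274] tilt 0.002 q6 1.87
```

send_rows(claw=[0, 0], dp=[[-0.001, 0, 0], [-0.001, 0, 0]], twist=[[0, 0, 0], [0, 0, 0]])

```text
clock: 20.78
tool_pos: [0.5579, 0.0749, 0.0725]
eef_rot: [-0.0, 0.997, -0.083, 0.001]
force: [5.4, -1.5, -0.3]
grip_width: -0.002
finger_force: 2.6
```

send_rows(claw=[0], dp=[[-0.001, 0, 0]], twist=[[0, 0, 0]])

```text
clock: 20.9
tool_pos: [0.5569, 0.0751, 0.0725]
eef_rot: [-0.0, 0.997, -0.083, 0.001]
force: [5.2, -1.0, 0.7]
grip_width: 0.001
finger_force: 2.6
```

send_rows(claw=[0, 0, 0], dp=[[0.005, 0, 0], [0, 0, 0], [0, 0, 0]], twist=[[0, 0, 0], [0, 0, 0], [0, 0, 0]])

```text
clock: 21.28
tool_pos: [0.5605, 0.0742, 0.0719]
eef_rot: [0.0, 0.997, -0.083, -0.001]
force: [0.3, -0.0, -0.3]
grip_width: -0.0
finger_force: 0.0
```

```bash
python3 -c "
from h import *
drag(); c=wrist('w7')"
```

```text
drag 0.34 f [ 0.34 -0.01 -0.27] jig x -0.0505 z 0.0719 t 21.275
```

The drag is steady at about 5.2 N, so the screw presses with about 2 N, which is in the window. I'll lift clear and hand in.

send_rows(claw=[0, 0, 0, 0, 0, 0], dp=[[0, 0, -0.03], [0, 0, -0.05], [0, 0, -0.05], [0, 0, 0], [0, 0, 0], [0, 0, 0]], twist=[[0, 0, 0], [0, 0, 0], [0, 0, 0], [0, 0, 0], [0, 0, 0], [0, 0, 0]])

```text
clock: 22.08
tool_pos: [0.5601, 0.0741, 0.2007]
eef_rot: [0.0, 0.997, -0.083, -0.001]
force: [-0.1, -0.7, 0.5]
grip_width: 0.001
finger_force: 0.0
```

```bash
python3 -c "
from h import *
drag(); print(close_job())"
```

```text
drag -0.03 f [-0.15 -0.66  0.46] jig x -0.0509 z 0.2007 t 22.075
the job is handed in; nothing more can be done
None
```

I set the stop and handed the job in at 22 s: the blade lies on the rail under the screw and drags at about 5.2 N (about 2 N screw force), and the robot is clear of everything; the hand-in returned no verdict.

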